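# Set the plaster vibrator to its third notch and start it

### The arm

A 7-joint arm with a two-finger parallel gripper is mounted at the origin on the work surface. World frame = base frame: x ahead of the robot, y to its left, z up, the work surface at z = 0. Lengths are in m, angles in rad, forces in N, time in s.
With the tool pointing down it reaches from about 0.35 to 0.9 m from the base axis. Payload 8.1 kg.
Tool frame: the origin (TCP) lies midway between the tips of the shut fingers; the grasp point (between the pads) lies 19 mm behind it; z points along the fingers, y is the line along which they close (so a half turn about z gives the same grasp; the last joint's range is limited). The gripper opens to 92 mm and grips with 3 to 60 N. Pads are 19 mm wide; open, the fingers measure 130 mm over their backs; the gripper's body (75 mm by 190 mm) begins 47 mm behind the grasp point.
Start: joints at [-1.37, 0.434, 0.025, 1.573, -0.012, 1.134, -0.075], TCP at [0.187, 0.596, 0.227] pointing down, gripper open.
Joint ranges: [-2.62, 2.62], [-0.44, 2.09], [-1.27, 1.32], [0.08, 2.57], [-1.32, 4.46], [0.12, 2], [-2.74, 2.74]. Speed limits (rad/s): [2.22, 2.22, 3.01, 3.01, 3.14, 3.14, 3.14].

### API

Orientations are given as a rotation vector (axis times angle).
In Python, from cell import arm gives the robot as it stands.
- The arm moves only by the tool arm_command, never from a script. Its arguments are lists of equal length, an entry for each row: "dp": the shift along the tool's x, y, z in units of 25 mm (1.0 is 25 mm), a list of three; "angular": the turn, a rotation vector about the tool's x, y, z in units of 0.15 rad (1.0 is 0.15 rad), a list of three; "claw": the opening, from 0 (shut) to 1 (fully open). In form: {"dp": [[x, y, z], ...], "angular": [[rx, ry, rz], ...], "claw": [claw, ...]}. A call has 1 to 10 rows; each row shifts and turns the commanded pose from where the row before left it, along the tool's axes as they then stand; what a row does not reach is not made up. A row lasts 1/10 s, in which the tool goes at most 50 mm and 8.59 degrees, less where a joint would pass 70% of its speed; a pose out of reach is approached as far as the arm can. A call with a number of a shift or a turn outside -1 to 1 is refused whole. A call with a gripper value outside its range is refused whole. The fingers move at their own pace and stop on an object; "force" is the grip in N (left out, the last holds). Time passes only in rows, so rows that do not move let the fingers close. It gives the time, the measured TCP pose, the force, the opening and the grip force at its end, in the units of the state.
- arm.observe(): the state, without advancing time (a new reading comes with each control period).
- arm.get_image(name): name is "scene" or "top" or "wrist"; returns a dict with "frame" (480x640x3 uint8, red, green, blue), "z_map" (480x640 float32, m along the optical axis (not along the pixel's ray), 0 where there is no reading), "K" (3x3 intrinsics, pixels), "k1" (the pictures are not rectified: a ray, as slopes to the right and down, at radius r is drawn at 1 + k1 r^2 times it, then the intrinsics apply), "R" (3x3) and "t" (3): a world point X has camera coordinates R X + t. Camera axes: x right, y down, z forward; pixel columns grow to the right and rows downward; lengths in m; the calibration is good to about 2 mm. A picture is of the moment at which its call begins.
- arm.sign_off(): hands the job in; it is judged then, once.
The state is a dict: "clock": time; "joints": joint angles; "dq": joint speeds; "joint_efforts": joint torques, N m; "position": TCP position; "ee_rot": TCP orientation; "force": force on the tool from outside, world axes, zero at the start; "ft_torque": the same for the moment, N m; "width": opening from 0.0 (shut) to 1.0 (fully open); "gripper_force": force on a finger pad.
Only numpy, scipy, OpenCV 4.12 (cv2) and the standard library are available. Lean on these libraries where they do the work, as an engineer would, in place of code of your own. Each camera call takes 0.05 s, during which the arm holds its last target. There are 200 camera calls.

### The job

The mould on the plaster vibrator's plate is ready to be shaken. Using only a fingertip, push the upright strength lever gently away from its parked end through three clicks, so that it is left settled in the third notch without ever running on past it; then press the round start button fully down and let it come up again. Do not pinch or force the lever, and leave the mould, the other things on the vibrator and everything around it where they are.

Things in the scene. Friction and masses are not known exactly. Their poses are not given: they have to be found in the camera images.
- vibrator: Bench vibrator, a grey box 200 (x) x 280 (y) x 60 mm high, fixed. Origin: centre of its underside. Its y axis is the way the lever is pushed from its parked end. Controls stand in a row along y at x = -60 mm on the flat top panel (60 mm up): button at y = -105 mm, lever from y = -15 (parked) to +75 mm. A plate 105 x 240 mm, top 78 mm up, covers the rear from x = -10 mm on.
- strength_top (a point): Centre of the top of the strength lever, an upright black paddle 26 mm (vibrator's x) x 12 mm (y, the sliding direction), reaching 43 mm above the panel, in a slot along the vibrator's y. White tick lines on the panel beside the slot, away from the plate, mark the parked place and the five notches, growing longer with the notch number.
- strength (a joint): Lever's travel along the vibrator's y, m: 0 parked, stop at 0.090. Clicks every 18 mm: parked 0, first notch 0.018, second 0.036, third 0.054, fourth 0.072, fifth 0.090. The push needed peaks at about 4 to 6 N a quarter of the way between notches and fades towards half-way; about half-way the lever snaps ahead of the finger into the next notch and stays there.
- start_top (a point): Centre of the top of the start button, a round black spring button 26 mm across, standing upright in a grey housing on the panel; pressed straight down.
- start (a joint): Travel of the start button, m: 0 up, 0.006 fully down (takes about 5 N); it springs back.
- mould_mid (a point): Bystander: centre of the open white mould 70 x 90 x 40 mm that stands loose on the plate.
- puck_center (a point): Bystander: centre of a plaster puck 56 mm across, 30 mm high, loose on the plate.
- plug: Bystander: cork plug 24 mm across, 24 mm high, loose on the panel beyond the far end of the lever's slot. Origin under its centre.
- bowl: Bystander: black rubber mixing bowl 120 mm across, 65 mm high. Origin under its centre.
- jug: Bystander: green jug 90 mm across, 150 mm high. Origin under its centre.
- spray: Bystander: black spray can 52 mm across, 170 mm high. Origin under its centre.
- strip: Bystander: wooden strip 200 x 16 x 8 mm lying on the table. Origin under its centre.
- spatula: Bystander: spatula lying on the table.

How it is judged:
By the outcome, as a careful person would: the job done as asked, in the order asked, and still so for the second after the job is handed in, with the robot touching nothing.
It also fails if it takes over 42 s, if anything falls off the work surface, if the arm or the gripper's body presses on something with over 40 N, if the wrist force passes 120 N, or if a joint passes its speed limit or range.

## Working session

There is one attempt and no reset: what is moved stays moved. The work goes in short steps, Python scripts to look and compute and a tool call to move; the robot and the scene stay as the last step left them, time stands still between calls to the robot, and variables do not carry over. Pictures are saved under pics/ and viewed, at most 10 in all, crops included, and the job is handed in when it is done.

Besides the shell and the picture viewer there is one more tool, called after "Call:" as name(argument=value, ...) on one line, values as JSON. arm_command: Moves the arm, as the interface text tells. Its arguments: {"type":"object","properties":{"dp":{"type":"array","items":{"type":"array","items":{"type":"number"}}},"angular":{"type":"array","items":{"type":"array","items":{"type":"number"}}},"claw":{"type":"array","items":{"type":"number"}},"force":{"type":"number"}},"required":["dp","angular","claw"]}

```bash
mkdir -p pics; cat > h.py <<'E'
import numpy as np, cv2
from cell import arm
def grab(n):
    d=arm.get_image(n); np.savez(f'pics/{n}.npz',**d); return d
def und(d,uv):
    uv=np.atleast_2d(np.float64(uv)); K=np.array(d['K'])
    return cv2.undistortPoints(uv.reshape(-1,1,2),K,np.array([float(d['k1']),0,0,0]))[:,0]
def plane(d,uv,z):
    s=und(d,uv); R=np.array(d['R']);t=np.array(d['t']); C=-R.T@t
    D=np.c_[s,np.ones(len(s))]@R
    return C+D*((z-C[2])/D[:,2])[:,None]
def cloud(d):
    v,u=np.mgrid[0:480,0:640]; s=und(d,np.c_[u.ravel(),v.ravel()]); z=d['z_map'].ravel()
    P=np.c_[s*z[:,None],z]; W=(P-np.array(d['t']))@np.array(d['R']); W[z==0]=np.nan
    return W.reshape(480,640,3)
E
python3 - <<'E'
from h import *
o=arm.observe(); print(o)
for n in("top","scene"):
    d=grab(n); cv2.imwrite(f'pics/{n}0.png',d['frame'][:,:,::-1]); print(n,-np.array(d['R']).T@d['t'],d['k1'],d['K'])
E
```

```text
{'clock': 0.0, 'joints': array([-1.36959626,  0.43520544,  0.02496283,  1.57409817, -0.01162255,
        1.13403529, -0.07507246]), 'dq': array([-0.0016465 , -0.00059182, -0.00197452,  0.00263146,  0.00106868,
        0.00159678, -0.00075436]), 'joint_efforts': array([ 4.54358387e-04, -6.67871761e+01,  9.85509753e-01, -3.14447594e+01,
       -6.04821090e-02,  4.27733653e-02,  1.61617663e-04]), 'position': array([0.186853  , 0.59586246, 0.22595536]), 'ee_rot': array([-4.75422397e-01, -3.10528547e+00,  2.50756659e-03]), 'force': array([-0.22174423,  0.66975764, -0.26756793]), 'ft_torque': array([ 0.03392333, -0.02574443, -0.00398139]), 'gripper_force': 0.0, 'width': 1.001006045361365}
top [0.38265656 0.00518768 1.03330873] -0.025879185972439656 [[442.71470807   0.         317.66122336]
 [  0.         442.71470807 236.99918354]
 [  0.           0.           1.        ]]
scene [ 1.20756514 -0.15773268  0.94828094] 0.036033708581054036 [[493.19763973   0.         316.14765407]
 [  0.         493.19763973 237.3752324 ]
 [  0.           0.           1.        ]]
```

View pics/top0.png

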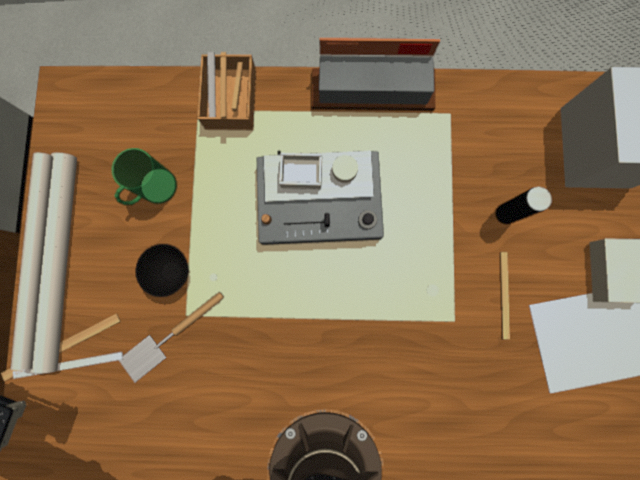

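View pics/scene0.png

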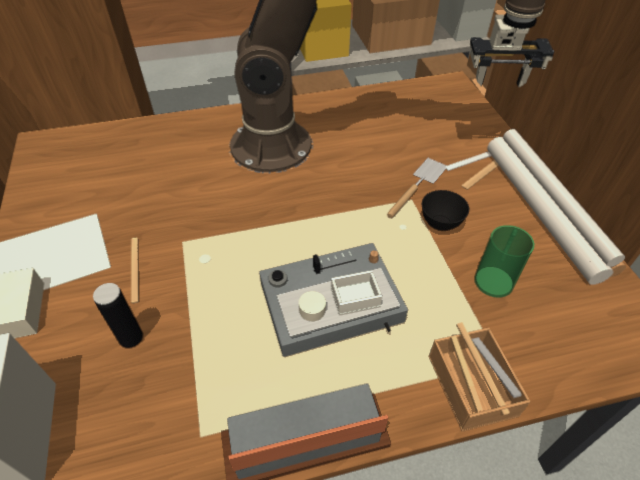

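The top view shows the vibrator at about (320,197). Its lever is at (326,219), the button at (368,219) and the plug at (266,218), so the lever is pushed toward image left, which is about world +y. The scene view agrees.

```bash
python3 - <<'E'
from h import *
for n in("top","scene"):
    d=dict(np.load(f'pics/{n}.npz')); W=cloud(d); z=W[...,2]
    if n=="top": roi=np.zeros(z.shape,bool); roi[140:255,245:395]=1
    else: roi=np.zeros(z.shape,bool); roi[235:355,250:415]=1
    m=roi&(z>0.045)&(z<0.13)
    P=W[m]; pan=P[(P[:,2]<0.068)]
    r=cv2.minAreaRect(np.float32(P[:,:2]*1000)); print(n,'rect',r,'panel z',np.median(pan[:,2]))
    # panel outline via plane z=.06
    b=cv2.boxPoints(r); print(b.round(1).tolist())
    lev=roi&(z>0.09)&(z<0.13)
    nl,lab,st,c=cv2.connectedComponentsWithStats(lev.astype(np.uint8))
    for i in range(1,nl):
        if st[i,4]>4:
            Q=W[lab==i]; print('comp',c[i].round(1),st[i,4],'min',Q.min(0).round(4),'max',Q.max(0).round(4),'med',np.median(Q,0).round(4))
    g=d['frame'].max(2)
    dark=roi&(g<45); nl,lab,st,c=cv2.connectedComponentsWithStats(dark.astype(np.uint8))
    for i in range(1,nl):
        if st[i,4]>10: print('dark',c[i].round(1),st[i].tolist(),np.nanmedian(W[lab==i],0).round(4),plane(d,c[i],0.08).round(4), np.nanpercentile(z[lab==i],95))
d=dict(np.load('pics/top.npz'))
cv2.imwrite('pics/crop.png',cv2.resize(d['frame'][145:250,250:390,::-1],None,fx=5.5,fy=5.5,interpolation=cv2.INTER_CUBIC))
E
```

```text
top rect ((605.4755859375, 26.978469848632812), (198.69488525390625, 280.2171325683594), 3.753495931625366) panel z 0.05869302102125269
[[497.20001220703125, 160.3000030517578], [515.5, -119.30000305175781], [713.7999877929688, -106.30000305175781], [695.4000244140625, 173.3000030517578]]
comp [299.3 169.9] 651 min [0.6141 0.0218 0.0901] max [0.6856 0.112  0.1216] med [0.6515 0.0704 0.1148]
comp [344.6 168.3] 542 min [ 0.6296 -0.0562  0.09  ] max [ 0.6861 -0.0015  0.1113] med [ 0.656  -0.0291  0.1063]
comp [326.5 218.9] 65 min [0.5343 0.0026 0.0945] max [0.5583 0.0137 0.1052] med [0.5449 0.0074 0.1009]
dark [325.8 221.4] [321, 214, 8, 13, 41] [0.5393 0.0094 0.1005] [[0.5434 0.0098 0.08  ]] 0.10406825482049128
dark [366.1 220.6] [363, 215, 10, 9, 23] [ 0.5455 -0.0756  0.0802] [[ 0.5468 -0.0781  0.08  ]] 0.0822374772990439
dark [352. 239.] [347, 239, 11, 1, 11] [ 0.5113 -0.0502  0.0356] [[ 0.5057 -0.0479  0.08  ]] 0.04016835755414559
dark [331. 240.] [325, 240, 13, 1, 13] [ 0.5084 -0.0027  0.0347] [[ 0.5027 -0.0024  0.08  ]] 0.040905914539190874
dark [284.5 242. ] [279, 242, 12, 1, 12]
[... 307 characters left out ...]
81], [696.9000244140625, 171.3000030517578]]
comp [316.4 260.2] 71 min [ 0.5337 -0.      0.0908] max [0.5602 0.0123 0.1062] med [0.5496 0.0056 0.1015]
comp [356.1 290.8] 1020 min [0.6147 0.0192 0.0901] max [0.6878 0.1102 0.1216] med [0.6563 0.0648 0.1099]
comp [312.  304.4] 609 min [ 0.6298 -0.0582  0.09  ] max [ 0.6871 -0.0033  0.1136] med [ 0.6635 -0.0319  0.1078]
dark [316.1 264.3] [313, 256, 8, 17, 97] [0.5541 0.0042 0.0912] [[0.5442 0.0064 0.08  ]] 0.1036337320432709
dark [277.2 275.4] [272, 271, 11, 10, 82] [ 0.5551 -0.0845  0.0819] [[ 0.5534 -0.0841  0.08  ]] 0.08462503956320175
dark [386.6 325.9] [385, 323, 4, 8, 16] [0.7082 0.12   0.0338] [[0.7325 0.1059 0.08  ]] 0.03692441307075915
```

View pics/crop.png

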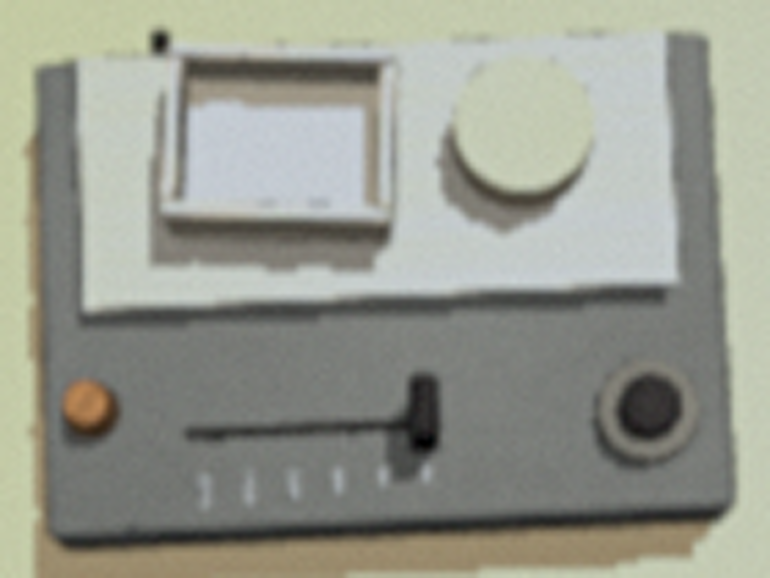

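Vibrator origin is about (0.605, 0.026) with its y axis 3.8° from world +y. The predicted lever (0.546, 0.007) and button (0.552, -0.083) match what both views measured. I'll square the tool to the vibrator and shut the fingers, then travel over.

Call:
arm_command(dp=[[0,0,0],[0,0,0],[0,0,0],[-0.4,-0.8,0],[-0.43,-0.87,0],[-0.43,-0.87,0],[-0.43,-0.87,0],[-0.43,-0.87,0],[-0.43,-0.87,0],[-0.43,-0.87,0]], angular=[[0,0,-0.82],[0,0,-0.82],[0,0,-0.82],[0,0,0],[0,0,0],[0,0,0],[0,0,0],[0,0,0],[0,0,0],[0,0,0]], claw=[0,0,0,0,0,0,0,0,0,0])

```text
clock: 1.1
position: [0.2715, 0.4499, 0.2264]
ee_rot: [0.102, -3.14, 0.001]
force: [0.3, 0.1, 0.6]
width: 0.183
gripper_force: 0.0
```

Call:
arm_command(dp=[[-0.43,-0.87,0],[-0.43,-0.87,0],[-0.43,-0.87,0],[-0.43,-0.87,0],[-0.43,-0.87,0],[-0.43,-0.87,0],[-0.43,-0.87,0],[-0.43,-0.87,0],[-0.43,-0.87,0],[-0.43,-0.87,0]], angular=[[0,0,0],[0,0,0],[0,0,0],[0,0,0],[0,0,0],[0,0,0],[0,0,0],[0,0,0],[0,0,0],[0,0,0]], claw=[0,0,0,0,0,0,0,0,0,0])

```text
clock: 2.1
position: [0.3928, 0.2399, 0.2265]
ee_rot: [0.102, -3.14, 0.0]
force: [0.3, 0.7, 0.0]
width: 0.008
gripper_force: 0.0
```

Call:
arm_command(dp=[[-0.43,-0.87,0],[-0.43,-0.87,0],[-0.43,-0.87,0],[-0.43,-0.87,0],[-0.43,-0.87,0],[-0.43,-0.87,0],[-0.43,-0.87,0],[-0.43,-0.87,0],[0,0,0],[0,0,0]], angular=[[0,0,0],[0,0,0],[0,0,0],[0,0,0],[0,0,0],[0,0,0],[0,0,0],[0,0,0],[0,0,0],[0,0,0]], claw=[0,0,0,0,0,0,0,0,0,0])

```text
clock: 3.1
position: [0.4895, 0.0727, 0.2264]
ee_rot: [0.1, -3.139, 0.0]
force: [-0.4, 0.6, -0.3]
width: 0.004
gripper_force: 0.0
```

Call:
arm_command(dp=[[-0.35,-0.73,0],[-0.35,-0.73,0],[-0.35,-0.73,0],[-0.35,-0.73,0],[-0.35,-0.73,0],[-0.35,-0.73,0],[0,0,0],[0,0,0]], angular=[[0,0,0],[0,0,0],[0,0,0],[0,0,0],[0,0,0],[0,0,0],[0,0,0],[0,0,0]], claw=[0,0,0,0,0,0,0,0])

```text
clock: 3.9
position: [0.5488, -0.0317, 0.2264]
ee_rot: [0.103, -3.139, -0.001]
force: [-1.0, -0.2, 0.4]
width: 0.004
gripper_force: 0.0
```

```bash
python3 - <<'E'
from h import *
d=grab('wrist'); cv2.imwrite('pics/w1.png',d['frame'][:,:,::-1]); W=cloud(d)
print(arm.observe()['position'],-np.array(d['R']).T@d['t'])
c,s=np.cos(.0654),np.sin(.0654); O=np.array([.605,.026,0]); Rv=np.array([[c,-s,0],[s,c,0],[0,0,1]])
V=(W-O)@Rv*1000
def rep(n,m):
    Q=V[m]; print(n,len(Q),np.percentile(Q,[2,50,98],axis=0).round(1).tolist() if len(Q) else '')
x,y,z=V[...,0],V[...,1],V[...,2]
rep('lever',(abs(x+60)<25)&(abs(y+10)<30)&(z>92)&(z<112))
b=(np.hypot(x+60,y+105)<25)
for lo in range(57,95,2): 
    m=b&(z>lo)&(z<=lo+2)
    if m.sum()>20: rep(lo,m)
E
```

```text
[ 0.54872504 -0.03129276  0.22648432] [ 0.4692255  -0.03648388  0.38476826]
lever 517 [[-73.1, -20.6, 94.0], [-61.7, -15.3, 102.6], [-48.5, -9.3, 104.5]]
57 26 [[-83.5, -126.8, 58.0], [-67.7, -92.9, 58.8], [-37.7, -82.3, 59.0]]
59 469 [[-84.1, -128.9, 59.1], [-70.0, -96.6, 60.1], [-36.2, -81.1, 61.0]]
61 68 [[-83.6, -129.2, 61.0], [-69.0, -99.5, 61.4], [-35.6, -82.5, 62.8]]
65 27 [[-81.0, -115.1, 65.1], [-77.4, -95.1, 66.3], [-59.9, -84.4, 66.9]]
69 125 [[-80.8, -124.2, 69.4], [-69.5, -104.0, 70.6], [-40.9, -84.8, 71.0]]
71 766 [[-79.3, -123.9, 71.1], [-63.6, -102.9, 72.1], [-41.7, -85.8, 72.9]]
73 118 [[-78.5, -122.8, 73.0], [-68.3, -99.4, 73.3], [-44.0, -86.7, 74.3]]
79 95 [[-72.6, -116.2, 79.0], [-65.5, -101.3, 80.4], [-49.0, -92.5, 81.0]]
81 526 [[-71.2, -115.9, 81.1], [-60.8, -104.8, 82.0], [-49.7, -93.9, 82.9]]
83 64 [[-69.7, -113.4, 83.0], [-60.8, -105.3, 83.3], [-52.4, -96.4, 84.0]]
```

View pics/w1.png

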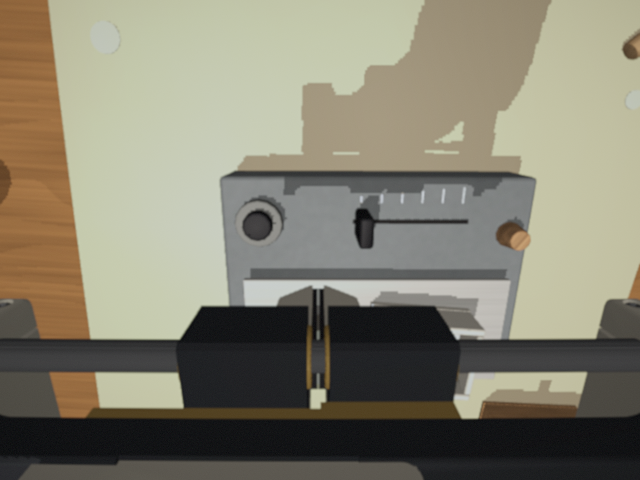

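The wrist view shows the lever at (365,230), parked by the shortest tick, the button at (258,222) and the plug at (515,237). The lever and button sit where the frame predicts. Button top is at 82 mm and its housing at 72 mm, so the housing clears a full press. Next I'll check the finger shape in the same depth image before going down.

```bash
python3 - <<'E'
from h import *
d=dict(np.load('pics/wrist.npz')); W=cloud(d); p=arm.observe()['position']
a=.0654; T=np.c_[[-np.cos(a),-np.sin(a),0],[-np.sin(a),np.cos(a),0],[0,0,-1]]
V=(W-p)@T*1000
for lo in range(-120,10,10):
    m=(V[...,2]>lo)&(V[...,2]<=lo+10)&(abs(V[...,0])<80)&(abs(V[...,1])<90)
    if m.sum()>15: print(lo,m.sum(),np.percentile(V[m],[1,99],axis=0)[:,:2].round(1).tolist())
E
```

```text
-120 4286 [[23.2, -48.9], [26.7, 16.6]]
-110 32137 [[20.7, -57.3], [26.1, 58.5]]
-100 12084 [[20.4, -58.8], [35.1, 59.1]]
-90 29545 [[12.9, -78.4], [36.3, 78.9]]
-80 10232 [[2.2, -79.7], [36.4, 80.4]]
-70 1897 [[-2.9, -83.9], [36.3, 84.8]]
-60 35 [[-10.5, -2.4], [-3.8, 2.7]]
-50 222 [[-10.0, -2.1], [9.6, 2.5]]
-40 175 [[8.4, -3.0], [11.0, 3.4]]
-30 311 [[-3.6, -15.6], [11.1, 16.0]]
-20 868 [[-2.5, -16.1], [11.2, 16.7]]
-10 368 [[8.6, -11.5], [11.1, 12.1]]
```

Call:
arm_command(dp=[[0,0,0.9],[0,0,0.9],[0,0,0.9],[0,0,0.8],[0,0,0],[0,0,0]], angular=[[0,0,0],[0,0,0],[0,0,0],[0,0,0],[0,0,0],[0,0,0]], claw=[0,0,0,0,0,0])

```text
clock: 4.55
position: [0.549, -0.0318, 0.1396]
ee_rot: [0.104, -3.139, -0.001]
force: [-0.0, 0.6, 0.3]
width: 0.007
gripper_force: 0.0
```

Call:
arm_command(dp=[[0,0,0.6],[0,0,0.6],[0,0,0.6],[0,0,0.38],[0,0,0],[0,0.1,0],[0,0.1,0],[0,0.1,0],[0,0,0]], angular=[[0,0,0],[0,0,0],[0,0,0],[0,0,0],[0,0,0],[0,0,0],[0,0,0],[0,0,0],[0,0,0]], claw=[0,0,0,0,0,0,0,0,0])

```text
clock: 5.45
position: [0.549, -0.0247, 0.0852]
ee_rot: [-0.104, 3.139, 0.001]
force: [-0.8, -0.5, -0.3]
width: 0.004
gripper_force: 0.0
```

Call:
arm_command(dp=[[0,0.06,0],[0,0.06,0],[0,0,0]], angular=[[0,0,0],[0,0,0],[0,0,0]], claw=[0,0,0])

```text
clock: 5.75
position: [0.5485, -0.0221, 0.0847]
ee_rot: [0.103, -3.14, -0.0]
force: [0.3, 0.2, -0.1]
width: 0.004
gripper_force: 0.0
```

Call:
arm_command(dp=[[0,0.06,0],[0,0.06,0],[0,0,0]], angular=[[0,0,0],[0,0,0],[0,0,0]], claw=[0,0,0])

```text
clock: 6.05
position: [0.5483, -0.0191, 0.0847]
ee_rot: [0.103, -3.14, -0.0]
force: [-0.1, -0.3, -0.5]
width: 0.003
gripper_force: 0.0
```

Call:
arm_command(dp=[[0,0.06,0],[0,0.06,0],[0,0,0]], angular=[[0,0,0],[0,0,0],[0,0,0]], claw=[0,0,0])

```text
clock: 6.35
position: [0.5481, -0.0163, 0.0847]
ee_rot: [0.103, -3.14, -0.0]
force: [-0.4, 0.3, -0.6]
width: 0.004
gripper_force: 0.1
```

Call:
arm_command(dp=[[0,0.08,0],[0,0,0]], angular=[[0,0,0],[0,0,0]], claw=[0,0])

```text
clock: 6.55
position: [0.548, -0.0147, 0.0847]
ee_rot: [-0.102, 3.14, -0.001]
force: [0.9, -1.4, 0.1]
width: 0.003
gripper_force: 0.9
```

Call:
arm_command(dp=[[0,0.08,0],[0,0,0]], angular=[[0,0,0],[0,0,0]], claw=[0,0])

```text
clock: 6.75
position: [0.5479, -0.0129, 0.0847]
ee_rot: [-0.102, 3.14, -0.001]
force: [-0.7, -3.9, -0.1]
width: 0.006
gripper_force: 2.0
```

Call:
arm_command(dp=[[0,0.08,0],[0,0,0]], angular=[[0,0,0],[0,0,0]], claw=[0,0])

```text
clock: 6.95
position: [0.5478, -0.0106, 0.0848]
ee_rot: [-0.102, 3.14, -0.0]
force: [0.8, -3.2, -0.0]
width: 0.006
gripper_force: 2.1
```

Call:
arm_command(dp=[[0,0.08,0],[0,0,0]], angular=[[0,0,0],[0,0,0]], claw=[0,0])

```text
clock: 7.15
position: [0.5476, -0.0075, 0.0847]
ee_rot: [0.103, -3.14, -0.001]
force: [-0.4, -0.8, 0.0]
width: 0.005
gripper_force: 0.1
```

Call:
arm_command(dp=[[0,0.08,0],[0,0,0]], angular=[[0,0,0],[0,0,0]], claw=[0,0])

```text
clock: 7.35
position: [0.5474, -0.0052, 0.0847]
ee_rot: [0.104, -3.14, -0.001]
force: [-0.2, 0.1, -0.6]
width: 0.007
gripper_force: 0.0
```

Call:
arm_command(dp=[[0,0.08,0],[0,0,0]], angular=[[0,0,0],[0,0,0]], claw=[0,0])

```text
clock: 7.55
position: [0.5473, -0.0038, 0.0847]
ee_rot: [0.103, -3.14, -0.001]
force: [-0.2, -1.1, 0.6]
width: 0.004
gripper_force: 0.0
```

```bash
cat > lev.py <<'E'
from h import *
c,s=np.cos(.0654),np.sin(.0654); O=np.array([.605,.026,0]); Rv=np.array([[c,-s,0],[s,c,0],[0,0,1]])
print('TCP vib',(arm.observe()['position']-O)@Rv*1000, arm.observe()['force'])
for n in('top','scene','wrist'):
    d=grab(n); V=(cloud(d)-O)@Rv*1000; x,y,z=V[...,0],V[...,1],V[...,2]
    m=(abs(x+60)<16)&(y>-35)&(y<95)&(z>92)&(z<108)&(d['frame'].max(2)<80)
    print(n,m.sum(),np.percentile(V[m],[2,50,98],axis=0).round(1).tolist() if m.sum()>5 else '')
    cv2.imwrite(f'pics/{n}_l.png',d['frame'][:,:,::-1])
E
python3 lev.py
```

```text
TCP vib [-59.48183613 -25.98141819  84.70853685] [-0.19811294 -1.11155895  0.58721052]
top 0 
scene 59 [[-64.0, -29.1, 92.8], [-51.9, 0.2, 100.9], [-46.7, 7.9, 106.0]]
wrist 786 [[-73.2, -27.9, 92.3], [-70.5, -0.0, 100.8], [-63.8, 8.0, 107.1]]
```

One click: the force dropped to zero and the lever is at about y = +3. On to the second.

Call:
arm_command(dp=[[0,0.08,0],[0,0.08,0],[0,0.08,0],[0,0.08,0],[0,0.08,0],[0,0,0]], angular=[[0,0,0],[0,0,0],[0,0,0],[0,0,0],[0,0,0],[0,0,0]], claw=[0,0,0,0,0,0])

```text
clock: 8.3
position: [0.5467, 0.0051, 0.0847]
ee_rot: [-0.102, 3.14, -0.001]
force: [0.2, -3.5, -0.9]
width: 0.006
gripper_force: 1.7
```

Call:
arm_command(dp=[[0,0.08,0],[0,0,0]], angular=[[0,0,0],[0,0,0]], claw=[0,0])

```text
clock: 8.5
position: [0.5466, 0.0073, 0.0847]
ee_rot: [-0.102, 3.14, -0.0]
force: [0.4, -4.8, -0.1]
width: 0.001
gripper_force: 2.1
```

Call:
arm_command(dp=[[0,0.08,0],[0,0,0]], angular=[[0,0,0],[0,0,0]], claw=[0,0])

```text
clock: 8.7
position: [0.5464, 0.0104, 0.0847]
ee_rot: [0.103, -3.14, -0.001]
force: [0.5, 0.0, 0.8]
width: 0.003
gripper_force: 0.1
```

Call:
arm_command(dp=[[0,0.06,0],[0,0,0]], angular=[[0,0,0],[0,0,0]], claw=[0,0])

```text
clock: 8.9
position: [0.5463, 0.0121, 0.0847]
ee_rot: [0.104, -3.14, -0.001]
force: [0.7, 0.5, 0.0]
width: 0.007
gripper_force: 0.0
```

Second click, as expected. The third should come at TCP y ≈ 0.028.

Call:
arm_command(dp=[[0,0.08,0],[0,0.08,0],[0,0.08,0],[0,0.08,0],[0,0.08,0],[0,0,0]], angular=[[0,0,0],[0,0,0],[0,0,0],[0,0,0],[0,0,0],[0,0,0]], claw=[0,0,0,0,0,0])

```text
clock: 9.5
position: [0.5457, 0.0209, 0.0847]
ee_rot: [-0.102, 3.14, -0.001]
force: [1.3, -2.2, 0.6]
width: 0.006
gripper_force: 0.8
```

Call:
arm_command(dp=[[0,0.08,0],[0,0,0]], angular=[[0,0,0],[0,0,0]], claw=[0,0])

```text
clock: 9.7
position: [0.5456, 0.0225, 0.0847]
ee_rot: [-0.102, 3.14, -0.001]
force: [0.4, -3.8, 0.2]
width: 0.003
gripper_force: 1.7
```

Call:
arm_command(dp=[[0,0.06,0],[0,0,0]], angular=[[0,0,0],[0,0,0]], claw=[0,0])

```text
clock: 9.9
position: [0.5455, 0.0242, 0.0847]
ee_rot: [-0.102, 3.14, -0.001]
force: [0.7, -5.5, 0.8]
width: 0.002
gripper_force: 2.4
```

Call:
arm_command(dp=[[0,0.06,0],[0,0,0]], angular=[[0,0,0],[0,0,0]], claw=[0,0])

```text
clock: 10.1
position: [0.5454, 0.0261, 0.0847]
ee_rot: [-0.102, 3.14, 0.0]
force: [0.0, -3.6, -0.0]
width: 0.003
gripper_force: 1.8
```

Call:
arm_command(dp=[[0,0.06,0],[0,0,0]], angular=[[0,0,0],[0,0,0]], claw=[0,0])

```text
clock: 10.3
position: [0.5452, 0.0285, 0.0847]
ee_rot: [0.104, -3.14, -0.002]
force: [0.3, 0.2, -0.1]
width: 0.005
gripper_force: 0.0
```

```bash
python3 lev.py
```

```text
TCP vib [-59.48098898   6.44932163  84.70130084] [ 0.27819852  0.22786955 -0.09326419]
top 0 
scene 49 [[-64.0, 5.9, 93.5], [-50.5, 30.0, 101.6], [-46.9, 36.5, 106.3]]
wrist 787 [[-73.2, 4.9, 92.3], [-70.5, 34.5, 100.7], [-60.4, 42.8, 106.5]]
```

Third click: the force dropped to zero and the lever's front edge is about 36 mm beyond where it was after the first click, so its centre is near y = 39. Now I back off, rise and go over the button.

Call:
arm_command(dp=[[0,-0.4,0],[0,-0.6,0],[0,-0.6,-0.6],[0,-0.6,-0.6],[0,-0.6,-0.6],[0,-0.6,0],[0,-0.6,0],[0,-0.46,0],[0,0,0],[0,0,0]], angular=[[0,0,0],[0,0,0],[0,0,0],[0,0,0],[0,0,0],[0,0,0],[0,0,0],[0,0,0],[0,0,0],[0,0,0]], claw=[0,0,0,0,0,0,0,0,0,0])

```text
clock: 11.45
position: [0.5522, -0.0837, 0.1291]
ee_rot: [0.102, -3.139, -0.001]
force: [-0.4, 0.1, 0.1]
width: 0.005
gripper_force: 0.0
```

```bash
python3 lev.py
```

```text
TCP vib [ -59.86577319 -105.97202854  129.06489236] [-0.36863646  0.12350885  0.09454544]
top 58 [[-71.2, 34.3, 95.0], [-61.5, 38.8, 101.2], [-50.0, 45.2, 105.1]]
scene 55 [[-68.8, 32.4, 93.8], [-57.0, 35.9, 102.0], [-46.5, 42.1, 105.4]]
wrist 1448 [[-72.9, 32.4, 92.4], [-61.9, 35.3, 102.2], [-49.2, 43.2, 104.4]]
```

View pics/scene_l.png

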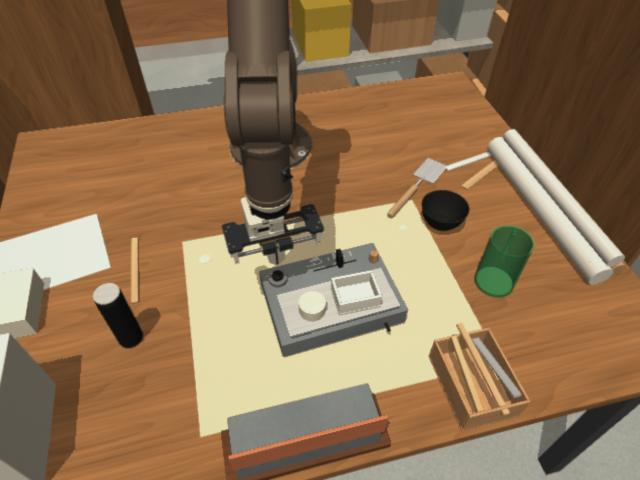

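The scene view shows the lever at (340,258) in the third notch, measured centre about 38 mm where 39 is expected. The fingers are above the button at (278,275), and nothing else has moved. Now the press.

Call:
arm_command(dp=[[0,0,0.6],[0,0,0.6],[0,0,0.5],[0,0,0.1],[0,0,0.1],[0,0,0.1],[0,0,0]], angular=[[0,0,0],[0,0,0],[0,0,0],[0,0,0],[0,0,0],[0,0,0],[0,0,0]], claw=[0,0,0,0,0,0,0])

```text
clock: 12.3
position: [0.5526, -0.0836, 0.08]
ee_rot: [-0.102, 3.14, 0.0]
force: [-1.6, 2.2, 2.1]
width: 0.004
gripper_force: 1.3
```

Call:
arm_command(dp=[[0,0,0.08],[0,0,0.04],[0,0,0]], angular=[[0,0,0],[0,0,0],[0,0,0]], claw=[0,0,0])

```text
clock: 12.6
position: [0.5527, -0.0836, 0.0769]
ee_rot: [-0.102, 3.139, 0.0]
force: [-1.7, 1.4, 3.7]
width: 0.007
gripper_force: 2.2
```

Call:
arm_command(dp=[[0,0,0.04],[0,0,0.04],[0,0,0]], angular=[[0,0,0],[0,0,0],[0,0,0]], claw=[0,0,0])

```text
clock: 12.9
position: [0.5529, -0.0837, 0.0761]
ee_rot: [-0.102, 3.139, 0.001]
force: [-6.0, 2.6, 19.5]
width: 0.004
gripper_force: 9.6
```

Call:
arm_command(dp=[[0,0,0.04],[0,0,0]], angular=[[0,0,0],[0,0,0]], claw=[0,0])

```text
clock: 13.1
position: [0.5529, -0.0837, 0.0758]
ee_rot: [-0.102, 3.139, 0.001]
force: [-9.9, 3.3, 28.4]
width: 0.006
gripper_force: 14.6
```

The button is on its stop at z = 0.076, 6 mm down, and the force has risen sharply. Releasing it and rising clear.

Call:
arm_command(dp=[[0,0,-0.2],[0,0,-0.3],[0,0,-0.6],[0,0,-1],[0,0,-1],[0,0,-1],[0,0,-1],[0,0,0],[0,0,0]], angular=[[0,0,0],[0,0,0],[0,0,0],[0,0,0],[0,0,0],[0,0,0],[0,0,0],[0,0,0],[0,0,0]], claw=[0,0,0,0,0,0,0,0,0])

```text
clock: 14.0
position: [0.5528, -0.084, 0.2015]
ee_rot: [-0.102, 3.139, -0.0]
force: [-1.2, 0.1, -0.8]
width: 0.008
gripper_force: 0.0
```

```bash
cat >> lev.py <<'E'
    b=(np.hypot(x+60,y+105)<9)&(z>70)&(z<90); print('button z',b.sum(),np.median(z[b]) if b.sum() else '')
E
python3 lev.py
```

```text
TCP vib [ -59.28500369 -106.35389534  201.48053719] [-1.15514464  0.10045195 -0.80693468]
top 57 [[-71.4, 34.1, 96.2], [-61.1, 39.0, 101.3], [-49.7, 45.3, 104.8]]
button z 0 
scene 58 [[-70.1, 32.4, 92.2], [-57.3, 36.1, 101.7], [-46.7, 41.6, 105.3]]
button z 40 82.4841635770944
wrist 762 [[-73.0, 32.7, 92.6], [-61.6, 35.8, 102.5], [-48.8, 43.6, 104.4]]
button z 408 82.30963583415696
```

View pics/wrist_l.png

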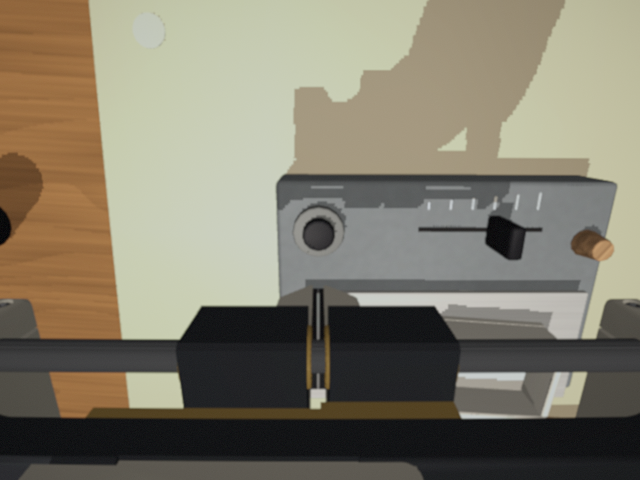

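The wrist view shows the lever base at about (495,230), by the fourth tick counting the parked one, which is the third notch. The button at (320,233) is up again, top at 82 mm. The robot is touching nothing.

```bash
python3 -c "
from cell import arm
print(arm.sign_off())"
```

```text
the job is handed in; nothing more can be done
None
```

I pushed the lever through three clicks and left it in the third notch, then pressed the start button fully down and let it come back up; nothing else I could see moved, and the job was handed in at about 14 s.

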